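# Shut down the honing machine and rack the honed gouges

## Robot

A 6-joint arm with a two-finger parallel gripper is mounted at the origin on a cart in front of the work surface, level with it; the furniture and walls round the work are solid. World frame = base frame: x ahead of the robot, y to its left, z up, the work surface at z = 0. Lengths are in m, angles in degrees, forces in N, time in s.
With the tool pointing down it reaches from about 0.375 to 0.75 m from the base axis. Payload 9 kg.
Tool frame: the origin (TCP) lies where the fingers leave the gripper's body, on its centre line; the fingertips stand 73 mm ahead of it and the grasp point (between the pads) lies 54 mm ahead of it (robot.tip_reach is the distance from the TCP to the fingertips, in m); z points along the fingers, y is the direction in which the jaws open and shut (so a half turn about z gives the same grasp; the last joint's range is limited). The gripper opens to 85 mm and grips with 20 to 120 N. Pads are 22 mm wide; open, the fingers measure 114 mm over their backs; the gripper's body (76 mm by 85 mm) begins 54 mm behind the grasp point. The pads swing forward as they close: fully open they stand 13 mm farther back than shut.
Start: joints at [-83.52, 5.964, 5.575, 89.605, 0, 77.527], TCP at [0.195, -0.567, 0.304] pointing down, gripper open.
Joint ranges: [-171.21, 171.21], [-48.23, 106.86], [-62.78, 66.21], [-105.2, 120.99], [-86.42, 89.51], [-180, 180]. Speed limits (degrees/s): [127.2, 127.2, 147.25, 180, 180, 180].

## Interface

Orientations are given as [roll, pitch, yaw] about the fixed x, y, z axes, in that order (R = Rz(yaw) Ry(pitch) Rx(roll)).
In Python, from plant import robot gives the robot as it stands. Calls block until the motion is done:
- robot.move_pose(position, orientation): joint-space move of the TCP to a pose.
- robot.line_to(position, vel=0.15, rotation=None, guard=None): straight line of the TCP; rotation=None keeps the orientation; vel is the mean speed in m/s. With guard (N) it stops when the force on the tool has changed by that much, and returns True; else False.
- robot.goto_joints(angles): joint-space move.
- robot.set_gripper(opening): finger opening in m; the grip force is fixed at half the most; returns when the fingers have stopped.
- robot.pause(seconds).
- robot.ik(position, orientation): joint angles nearest the present ones, or None.
- robot.observe(): the state.
- robot.grab_frame(name): name is "scene" or "top" or "wrist"; returns the picture (384x512x3 uint8, blue, green, red); there is no depth.
- robot.get_calibration(name): a dict with "vertical_fov" (degrees; the focal length in pixels is half the picture's height over the tangent of half this angle, whatever the lens; pixels are square), "cx", "cy" (the principal point, pixels), "rvec" (rotation vector, rad) and "tvec" (3), from world to camera coordinates, as OpenCV has them. Camera axes: x right, y down, z forward; pixel columns grow to the right and rows downward; lengths in m; the calibration is good to about 2 mm. A picture is of the moment at which its call begins: read the wrist's pose just before it. get_calibration takes no time and is no camera call; for the wrist camera it gives the pose at the moment of the call.
A pose or a line that the arm cannot do raises robot.IKError and nothing moves.
- robot.job_done(): hands the job in, once; it reports no verdict.
The state is a dict: "time": time; "q": joint angles; "qvel": joint speeds; "joint_torque": joint torques, N m; "tool_pos": TCP position; "tcp_rot": TCP orientation; "ft_force": force on the tool from outside, world axes, zero at the start; "torque": the same for the moment, N m; "gripper_width": finger opening in m.
Only numpy, scipy, OpenCV 4.12 (cv2) and the standard library are available. Lean on these libraries where they do the work, as an engineer would, in place of code of your own. Each camera call takes 0.05 s, during which the arm holds its last target. There are 200 camera calls.

## Task

Close down the honing corner: first turn the honing machine's speed dial fully anticlockwise to its off stop, then take the green compound bar off the leather disc and lay it in the trough at the left of the machine's front strip, and then, pressing the red latch tab on its grip, slide the yellow cover all the way across the disc until its latch has sprung home in the far notch. Also shut the lid of the wooden stone box, and lay every gouge that is lying on the bench in the wooden rack, one to a place, resting on both rails with its cutting edge pointing away from you. Do not knock over or push away the oil bottle; the machine is to be left with dial off, bar in trough and cover latched.

Things in the scene. Friction and masses are not known exactly. Their poses are not given: they have to be found in the camera images.
- honer: fixed grey honing machine, 184 x 264 mm. Origin: middle of its underside; x away from the robot, y left. Front strip (-x edge), top 88 mm up: black dial at its right end, bar trough at its left. Behind, between guide rails (tops 88 mm up, inner faces at x -35 and +83): brown leather disc (100 mm across, top 71 mm up, centre x 25, y -62 mm) and, parked left of it, the yellow cover
- dial (a joint): speed dial, rad: 0 = off, at the anticlockwise end stop (pointer at the red dot); grows clockwise seen from above, to 5.2. It stays where it is left; 0.05 N m turns it
- dial_grip (a point): on the dial's upright axis, 124 mm up, 5 mm below the top of its black finger bar (38 mm long, 14 mm thick, 32 mm high, on a 39 mm round skirt). x runs along the bar (white pointer line on its -x half), z up
- cover (a joint): travel of the yellow cover (112 x 112 mm plate, 75 to 79 mm up), m: 0 = parked left, 0.124 = fully right, over the disc; moves along the machine's -y; 1.5 N friction. A bar left on the disc blocks it. A sprung bolt locks it in a notch of the front guide at each end of the travel (1.5 mm play); between the notches the bolt rides on the guide
- latch (a joint): red latch tab on the cover, m: 0 = sprung out, 0.010 = pressed fully toward the black grip bar (along the machine's +x). 3 N at first, 7 N at the end, springs back when let go; the bolt leaves its notch at 0.0045
- cover_grip (a point): middle of the pinch with the tab fully pressed; 106 mm up, axes as the machine's. Black grip bar (fixed to the cover, 52 mm along y, far face 12 mm beyond this point in +x), in front of it the red tab (40 mm along y, near face 22 mm before this point when out, 12 mm when pressed); tops 111 and 109 mm up. Close the fingers along x about this point or up to 2 mm beyond it
- compound_bar: loose bar of green honing compound in a white paper band, 28 x 88 x 28 mm, long along its y, 90 g; starts on the leather disc. Origin: its centre
- trough (a point): middle of the floor of the bar trough, 76 mm up; axes as the machine's. Inside 39 mm (x) by 110 mm (y), walls 12 mm high; the bar lies in it along y
- gouge_rack: fixed wooden rack, 150 x 226 mm. Origin: middle of its underside; x away from the robot, y left. Cross rails at x -52 and +52 mm, 18 mm wide, tops 24 mm up; dividers on them, to 41 mm, part four places centred at y +81, +27, -27, -81 mm (44 mm wide at the near rail). A gouge lies on both rails, its handle point 35 mm up at x about 0; between the rails it is open to the bench
- gouge_14: short gouge with a pale yellow handle, 228 mm long, 70 g, loose (may be absent). Origin: middle of its length, on its underside as it lies; x points to the cutting edge, the handle is at -x. Handle about 21 to 28 mm wide and 22 mm high, from x = -114 to about 0 mm, then an 8 mm steel shank
- gouge_14_handle (a point): point to grip on the axis of gouge_14's handle, 28 mm behind the body's origin and 11 mm above its underside; x along the tool to the edge
- gouge_14_tip (a point): middle of gouge_14's cutting edge, the end of the tool, 114 mm ahead of the body's origin
- gouge_09: gouge with a grey-brown handle and a very narrow blade, 240 mm long, 70 g, loose (may be absent). Origin: middle of its length, on its underside as it lies; x points to the cutting edge, the handle is at -x. Handle about 21 to 28 mm wide and 22 mm high, from x = -120 to about 0 mm, then an 8 mm steel shank
- gouge_09_handle (a point): point to grip on the axis of gouge_09's handle, 28 mm behind the body's origin and 11 mm above its underside; x along the tool to the edge
- gouge_09_tip (a point): middle of gouge_09's cutting edge, the end of the tool, 120 mm ahead of the body's origin
- gouge_20: flared chisel with a thick orange-brown handle, 240 mm long, 70 g, loose (may be absent). Origin: middle of its length, on its underside as it lies; x points to the cutting edge, the handle is at -x. Handle about 21 to 28 mm wide and 22 mm high, from x = -120 to about 0 mm, then an 8 mm steel shank
- gouge_20_handle (a point): point to grip on the axis of gouge_20's handle, 28 mm behind the body's origin and 11 mm above its underside; x along the tool to the edge
- gouge_20_tip (a point): middle of gouge_20's cutting edge, the end of the tool, 120 mm ahead of the body's origin
- gouge_19: spoon-bent gouge with a brown handle, 251 mm long, 70 g, loose (may be absent). Origin: middle of its length, on its underside as it lies; x points to the cutting edge, the handle is at -x. Handle about 21 to 28 mm wide and 22 mm high, from x = -125 to about 0 mm, then an 8 mm steel shank
- gouge_19_handle (a point): point to grip on the axis of gouge_19's handle, 28 mm behind the body's origin and 11 mm above its underside; x along the tool to the edge
- gouge_19_tip (a point): middle of gouge_19's cutting edge, the end of the tool, 126 mm ahead of the body's origin
- stone_box_lid (a joint): lid of the wooden oilstone box (69 x 190 mm, 42 mm high when shut, lying between machine and rack, long in x), rad: 0 = shut, 1.48 = standing open. It hinges along the box's left long side, 25 mm up; pushed over from the rack side it stays or falls shut
- lid_edge (a point): middle of the lid's free long edge, on its outer face; 68 mm from the hinge line, 42 mm up when shut, about 95 mm up when open. When shut x points left (+y of the world) across the lid to the hinge, y along the hinge toward the robot, z out of the outer face; the frame turns with the lid, so when open z points left, to the rack
- oil_bottle: brown bottle of honing oil with a black cap, 43 mm across, 92 mm high, a bystander behind the machine

How it is judged (in metres and radians):
On the way, in this order (a step that is already met when the one before it is completed fails the run):
1. the dial is turned to off, at its anticlockwise stop (value of joint dial below 0.1 rad), for 0.2 s.
2. the compound bar lies in the trough, let go (x of compound_bar in the frame of trough between -0.012 and 0.012 m and y of compound_bar in the frame of trough between -0.018 and 0.018 m and z of compound_bar in the frame of trough below 0.018 m and contact force between the fingers and compound_bar below 0.3 N), for 0.2 s.
3. the cover is across the disc and its latch has sprung home (value of joint cover above 0.119 m and value of joint latch below 0.003 m), for 0.2 s.
At the end, for the whole second after the job is handed in: dial within 0.1 rad of off; bar lying inside the trough; cover over 119 mm along with its latch sprung out (under 3 mm); stone box lid shut (0.06 rad); every gouge present at rest on both rails between the dividers (handle 26 to 41 mm up, within 30 mm of mid-rack in x), edge away from the robot (all of step 2 and all of step 3 and value of joint dial below 0.1 rad and value of joint stone_box_lid below 0.06 rad and linear speed of each of compound_bar, gouge_14, gouge_09, gouge_20, gouge_19 below 0.03 m/s and x of gouge_14_handle in the frame of gouge_rack between -0.03 and 0.03 m and y of gouge_14_handle in the frame of gouge_rack between -0.105 and 0.105 m and z of gouge_14_handle in the frame of gouge_rack between 0.026 and 0.041 m and x of each of gouge_14_tip, gouge_09_tip, gouge_20_tip, gouge_19_tip in the frame of gouge_rack above 0.08 m and z of each of gouge_14_tip, gouge_09_tip, gouge_20_tip, gouge_19_tip in the frame of gouge_rack below 0.045 m and x of gouge_09_handle in the frame of gouge_rack between -0.03 and 0.03 m and y of gouge_09_handle in the frame of gouge_rack between -0.105 and 0.105 m and z of gouge_09_handle in the frame of gouge_rack between 0.026 and 0.041 m and x of gouge_20_handle in the frame of gouge_rack between -0.03 and 0.03 m and y of gouge_20_handle in the frame of gouge_rack between -0.105 and 0.105 m and z of gouge_20_handle in the frame of gouge_rack between 0.026 and 0.041 m and x of gouge_19_handle in the frame of gouge_rack between -0.03 and 0.03 m and y of gouge_19_handle in the frame of gouge_rack between -0.105 and 0.105 m and z of gouge_19_handle in the frame of gouge_rack between 0.026 and 0.041 m); the robot touches nothing.
It fails at once if the oil bottle is knocked over or pushed more than 6 cm (angle between oil_bottle's own z axis and vertical above 0.6 rad or distance of oil_bottle from where it was at the start of the episode above 0.06 m).
Of gouge_14, gouge_09, gouge_20, gouge_19 only 3 to 4 are there at a start; the rules pass over those that are not, and their reading is None.
At some moment in a run one of compound_bar may be knocked a few centimetres aside while the robot is not near it.
Once in a run the grip may slacken for a moment while it holds something.
It also fails if it takes over 210 s, if anything falls off the work surface, if the arm or the gripper's body presses on something with over 40 N, if the wrist force passes 120 N, or if a joint passes its speed limit or range.

## Working session

There is one attempt and no reset: what is moved stays moved. The work goes in short steps, each a Python script; the robot and the scene stay as the last script left them, time stands still between calls to the robot, and variables do not carry over. Pictures are saved under pics/ and viewed, about 12 in all and at most 16, crops included, and the job is handed in when it is done.

```bash
ls; mkdir -p pics
cat > h.py <<'E'
import numpy as np, cv2
from plant import robot
def cal(n):
    c=robot.get_calibration(n); im_h=384
    f=im_h/2/np.tan(np.radians(c["vertical_fov"])/2)
    R=cv2.Rodrigues(np.array(c["rvec"],float))[0]; t=np.array(c["tvec"],float).ravel()
    return f,c["cx"],c["cy"],R,t,c
def ray(C,u,v):
    f,cx,cy,R,t,_=C
    d=R.T@np.array([(u-cx)/f,(v-cy)/f,1.]); return -R.T@t,d
def onz(C,u,v,z):
    o,d=ray(C,u,v); return o+d*(z-o[2])/d[2]
def px(C,p):
    f,cx,cy,R,t,_=C
    q=R@np.array(p,float)+t; return np.array([f*q[0]/q[2]+cx,f*q[1]/q[2]+cy])
E
python3 - <<'E'
from h import *
for n in("top","scene"):
    C=cal(n); im=robot.grab_frame(n); cv2.imwrite(f"pics/{n}0.png",im); print(n,C[5],-C[3].T@C[4])
    cv2.imwrite(f"pics/{n}0b.png",cv2.resize(im,(800,600),interpolation=cv2.INTER_CUBIC))
print(robot.observe())
E
```

```text
pics
top {'vertical_fov': 42.33014458720172, 'cx': 259.60084554443694, 'cy': 194.0532882035904, 'rvec': array([ 2.20897236, -1.99141984,  0.20507247]), 'tvec': array([-0.02884741,  0.58994852,  1.20795617])} [ 0.3255347  -0.00210877  1.30462725]
scene {'vertical_fov': 52.015356552108756, 'cx': 258.1737977005241, 'cy': 194.07883853761894, 'rvec': array([ 0.68437196, -2.60710011,  1.17004288]), 'tvec': array([0.51968503, 0.24050868, 0.86257094])} [0.21948607 0.6777921  0.75124518]
{'time': 0.1, 'q': array([-8.35205436e+01,  5.99580903e+00,  5.53145242e+00,  8.96011597e+01,
       -1.30262772e-03,  7.75288323e+01]), 'qvel': array([-0.0554503 ,  0.02389944,  0.06694675,  0.00837643, -0.01753179,
       -0.01978546]), 'joint_torque': array([ 7.23791614e-03, -5.58203924e+01,  5.04722393e+01,  1.29922555e-02,
       -2.14954152e-04, -2.68519543e-06]), 'tool_pos': array([ 0.1948546 , -0.56727438,  0.30319315]), 'tcp_rot': array([-1.79935748e+02, -1.28762353e-02,  1.89506176e+01]), 'ft_force': array([ 0.08407946, -0.41430462,  0.176674  ]), 'torque': array([-0.05603463,  0.0211728 , -0.02237647]), 'gripper_width': 0.08530674562673295}
```

View pics/top0b.png

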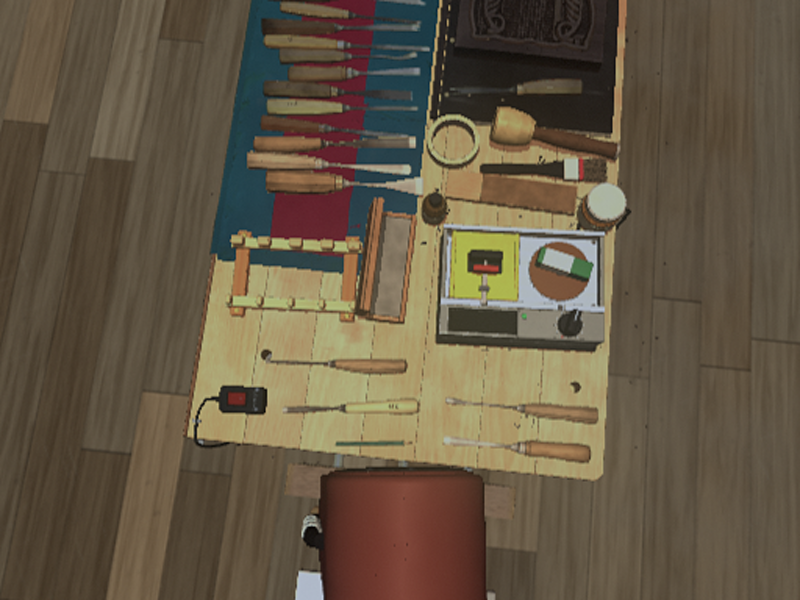

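View pics/scene0b.png

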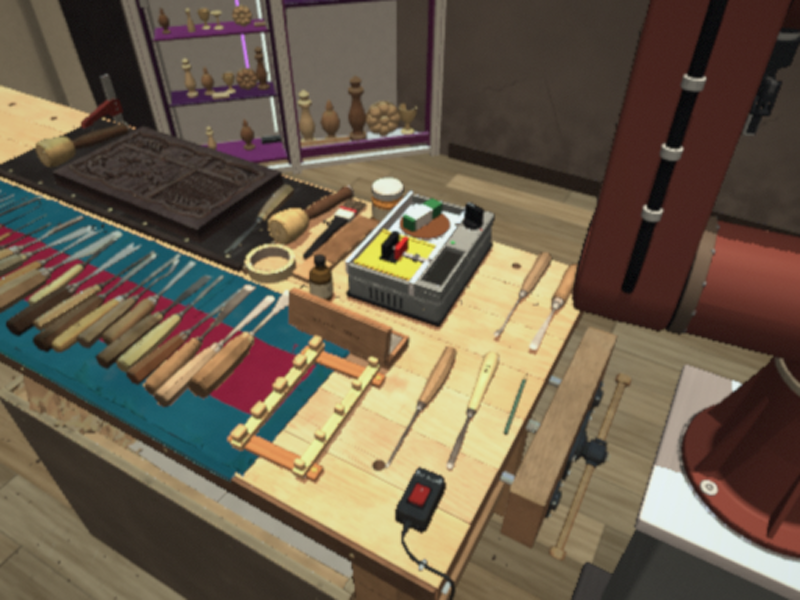

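The top view (800x600 scaled) shows four gouges with their tips pointing left (handles at about (380,366), (390,407), (565,412), (560,452)). The machine is at (520,288), the rack at (297,276), the open box at (388,265) and the bottle at (433,208). Next I measure these.

```bash
cat > m1.py <<'E'
from h import *
C=cal("top")
def P(u,v,z): return onz(C,u*.64,v*.64,z).round(4)
for n,u,v,z in [("hon TL",443,229,.088),("hon TR",602,235,.088),("hon BL front",440,332,.088),("hon BR front",603,341,.088),
 ("trough",483,320,.076),("dial",571,322,.13),("disc",559,271,.071),("bar",564,260,.099),("grip",485,262,.11),
 ("rackFL",240,302,.03),("rackFR",350,305,.03),("rackBL",245,240,.03),("rackBR",352,244,.03),("boxNL",362,316,.03),("boxNR",403,320,.03),("boxFR",413,214,.03),("bottle",433,205,.09)]: print(n,P(u,v,z))
im=cv2.imread("pics/top0.png")
hsv=cv2.cvtColor(im,cv2.COLOR_BGR2HSV)
def blob(m):
    n,l,s,c=cv2.connectedComponentsWithStats(m.astype(np.uint8)); i=1+np.argmax(s[1:,4]); return l==i,s[i],c[i]
for n,(h,t) in dict(g19=((407,366),(263,356)),g14=((420,406),(285,410)),g09=((598,414),(446,401)),g20=((591,452),(445,441))).items():
    a,b=P(*h,.011),P(*t,.004); print(n,a,b,np.linalg.norm(a-b)[None].round(3),np.degrees(np.arctan2(*(b-a)[[1,0]])).round(1))
E
python3 m1.py
python3 - <<'E'
from h import *
c=cal("wrist"); print(c[0],c[5]["vertical_fov"],c[1],c[2],-c[3].T@c[4],c[3]); print(robot.ik([.55,-.1,.35],[180,0,0]),robot.ik([.4,-.1,.35],[180,0,90]),robot.ik([.45,-.1,.45],[180,0,90]))
E
```

```text
hon TL [ 0.7144 -0.0165  0.088 ]
hon TR [ 0.7307 -0.2759  0.088 ]
hon BL front [ 0.5433 -0.0278  0.088 ]
hon BR front [ 0.5555 -0.2864  0.088 ]
trough [ 0.5722 -0.0952  0.076 ]
dial [ 0.5721 -0.2261  0.13  ]
disc [ 0.6676 -0.2127  0.071 ]
bar [ 0.6789 -0.2148  0.099 ]
grip [ 0.6595 -0.0879  0.11  ]
rackFL [0.5701 0.311  0.03  ]
rackFR [0.584  0.1259 0.03  ]
rackBL [0.6786 0.3186 0.03  ]
rackBR [0.6903 0.1352 0.03  ]
boxNL [0.5673 0.1036 0.03  ]
boxNR [0.5676 0.0345 0.03  ]
boxFR [0.7545 0.0368 0.03  ]
bottle [0.7531 0.0038 0.09  ]
g19 [0.4938 0.0202 0.011 ] [0.4864 0.2647 0.004 ] [0.245] 91.7
g14 [ 0.4296 -0.0082  0.011 ] [0.4002 0.2152 0.004 ] [0.225] 97.5
g09 [ 0.447  -0.3024  0.011 ] [ 0.4429 -0.0506  0.004 ] [0.252] 90.9
g20 [ 0.384  -0.2942  0.011 ] [ 0.3772 -0.0551  0.004 ] [0.239] 91.6
345.4542524666305 58.129730531140495 257.3715997823214 190.5606796972727 [ 0.27003785 -0.54151526  0.37445991] [[ 0.32548033 -0.94554743 -0.00161718]
 [-0.89811831 -0.30968807  0.31221274]
 [-0.29571278 -0.10016669 -0.95001084]]
[-23.71000754  -0.31637821   3.91611251  94.23249072   0.
 156.28999246] [-32.35638356 -25.99750783 -18.1636405   97.83386733   0.
  57.64361644] [-28.8571748  -12.80127434   3.0766965  105.87797085   0.
  61.1428252 ]
```

Run:
```python
from h import *
import pickle
for n,p in [("w1",[.60,-.15,.40]),("w2",[.58,.16,.40])]:
    robot.move_pose(p,[180,0,0]); robot.pause(.3); C=cal("wrist"); im=robot.grab_frame("wrist"); cv2.imwrite(f"pics/{n}.png",im)
    pickle.dump(C,open(f"pics/{n}.pkl","wb")); cv2.imwrite(f"pics/{n}b.png",cv2.resize(im,(800,600),interpolation=cv2.INTER_CUBIC))
    print(robot.observe()["time"],robot.observe()["q"].round(1))
```

```text
2.5667 [-26.2  12.2  22.6 100.3  -0.  153.9]
7.6583 [   3.     9.1   19.1  100.     0.  -177. ]
```

View pics/w1b.png

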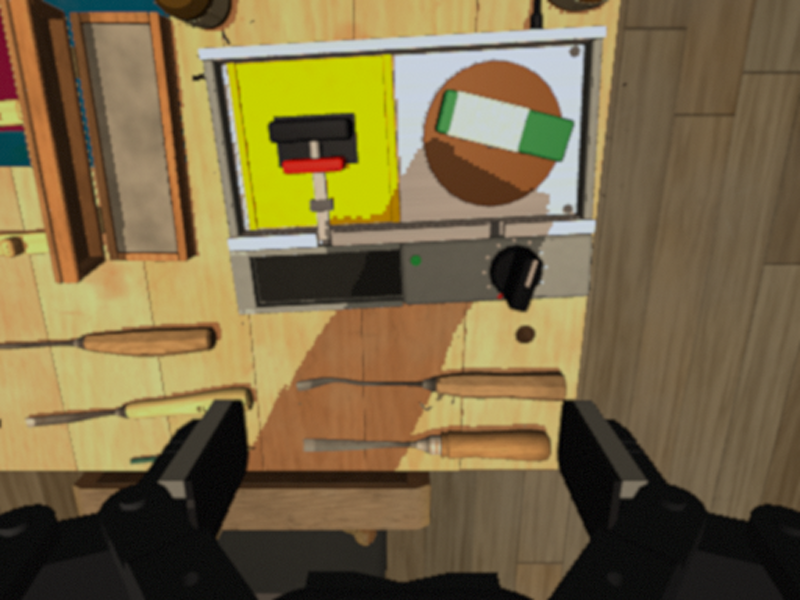

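View pics/w2b.png

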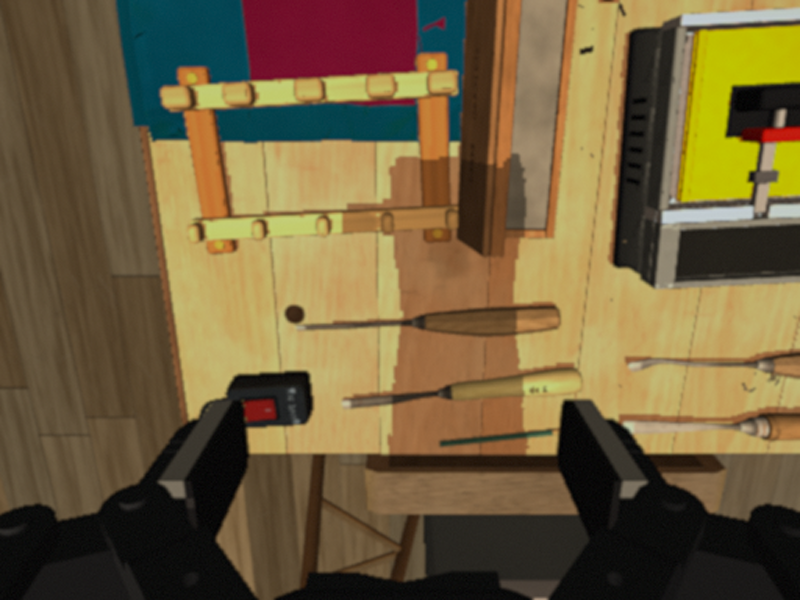

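w1 shows the machine with the disc and bar at upper right (bar centre about (505,125)), the cover at left and the dial at about (518,268) with its red dot near (501,296). In w2 the rack posts and all four gouges are clear. I'll zoom in on the dial and compute the geometry.

```bash
cat > m2.py <<'E'
from h import *
import pickle
C1=pickle.load(open("pics/w1.pkl","rb"));C2=pickle.load(open("pics/w2.pkl","rb"));CT=cal("top")
def P(C,u,v,z): return onz(C,u*.64,v*.64,z).round(4)
print("cam",-C1[3].T@C1[4])
for n,u,v,z in [("TL",200,52,.088),("TR",605,30,.088),("frontrailL",229,240,.088),("frontrailR",596,225,.088),("FL",240,312,.088),("FR",588,296,.088),
 ("trL",252,302,.088),("trR",403,298,.088),("trTL",250,257,.088),("trTR",401,247,.088),("disc",493,133,.071),("dialskirt",516,270,.09),("screwT",574,52,.079),("screwB",568,209,.079)]: print(n,P(C1,u,v,z))
for n,u,v,z in [("NLpost",195,231,.041),("NRpost",452,218,.041),("FLpost",176,97,.041),("FRpost",447,83,.041)]: print(n,P(C2,u,v,z))
def blob(im,m):
    n,l,s,c=cv2.connectedComponentsWithStats(m.astype(np.uint8)); i=1+np.argmax(s[1:,4]); return (l==i),s[i,4],c[i]
for nm,C in(("w1",C1),("w2",C2),("top0",CT)):
    im=cv2.imread(f"pics/{nm}.png"); hsv=cv2.cvtColor(im,cv2.COLOR_BGR2HSV); H,S,V=hsv[...,0].astype(int),hsv[...,1],hsv[...,2]
    y,a,c=blob(im,(H>26)&(H<34)&(S>190)&(V>110)); 
    r=cv2.minAreaRect(np.argwhere(y)[:,::-1].astype(np.float32)); print(nm,"yellow",a,[onz(C,*q,.079).round(4) for q in cv2.boxPoints(r)])
    g=(H>45)&(H<75)&(S>120)&(V>60); m,a,c=blob(im,g); print(" green",a,c,onz(C,*c,.099).round(4))
im=cv2.imread("pics/w1.png"); cv2.imwrite("pics/w1dial.png",cv2.resize(im[15:215,240:400],(640,800)[:2],interpolation=cv2.INTER_CUBIC)[200:800] if 0 else cv2.resize(im[25:210,250:390],None,fx=3.2,fy=3.2,interpolation=cv2.INTER_CUBIC))
E
python3 m2.py
```

```text
cam [ 0.67938975 -0.15055673  0.47116825]
TL [ 0.7214 -0.0192  0.088 ]
TR [ 0.7344 -0.2809  0.088 ]
frontrailL [ 0.5972 -0.0256  0.088 ]
frontrailR [ 0.6081 -0.2893  0.088 ]
FL [ 0.542  -0.0283  0.088 ]
FR [ 0.5547 -0.2893  0.088 ]
trL [ 0.5499 -0.0381  0.088 ]
trR [ 0.5531 -0.1512  0.088 ]
trTL [ 0.5846 -0.0396  0.088 ]
trTR [ 0.592  -0.1497  0.088 ]
disc [ 0.6707 -0.215   0.071 ]
dialskirt [ 0.5753 -0.2338  0.09  ]
screwT [ 0.7224 -0.2649  0.079 ]
screwB [ 0.6181 -0.2709  0.079 ]
NLpost [0.5745 0.3268 0.041 ]
NRpost [0.5852 0.1199 0.041 ]
FLpost [0.6758 0.3289 0.041 ]
FRpost [0.6857 0.1266 0.041 ]
w1 yellow 8027 [array([ 0.715 , -0.0337,  0.079 ]), array([ 0.7224, -0.1421,  0.079 ]), array([ 0.6116, -0.1503,  0.079 ]), array([ 0.6028, -0.0313,  0.079 ])]
 green 736 [348.76494565  86.60597826] [ 0.6699 -0.2449  0.099 ]
w2 yellow 4898 [array([ 0.605 , -0.0404,  0.079 ]), array([ 0.7244, -0.0345,  0.079 ]), array([ 0.7176, -0.1043,  0.079 ]), array([ 0.5967, -0.1177,  0.079 ])]Traceback (most recent call last):
  File "m2.py", line 15, in <module>
    g=(H>45)&(H<75)&(S>120)&(V>60); m,a,c=blob(im,g); print(" green",a,c,onz(C,*c,.099).round(4))
                                          ~~~~^^^^^^
  File "m2.py", line 10, in blob
    n,l,s,c=cv2.connectedComponentsWithStats(m.astype(np.uint8)); i=1+np.argmax(s[1:,4]); return (l==i),s[i,4],c[i]
                                                                      ~~~~~~~~~^^^^^^^^^
    return _wrapfunc(a, 'argmax', axis=axis, out=out, **kwds)
    return bound(*args, **kwds)
ValueError: attempt to get argmax of an empty sequence
```

```bash
sed -i 's/(("w1",C1),("w2",C2),("top0",CT))/(("w1",C1),)/' m2.py; sed -i '$a hsv=cv2.cvtColor(cv2.imread("pics/w1dial.png"),cv2.COLOR_BGR2HSV)' m2.py
cat >> m2.py <<'E'
im=cv2.imread("pics/w1.png");hsv=cv2.cvtColor(im,cv2.COLOR_BGR2HSV); H,S,V=[hsv[...,i].astype(int) for i in range(3)]
r=((H<8)|(H>172))&(S>150)&(V>60)
n,l,s,c=cv2.connectedComponentsWithStats(r.astype(np.uint8))
for i in range(1,n):
    if s[i,4]>3 and c[i][1]<240: print("red",s[i,4],c[i],onz(C1,*c[i],.109).round(4),onz(C1,*c[i],.088).round(4))
g=(H>45)&(H<75)&(S>120)&(V>60)
n,l,s,c=cv2.connectedComponentsWithStats(g.astype(np.uint8))
for i in range(1,n):
    if s[i,4]>3: print("green",s[i,4],c[i],onz(C1,*c[i],.099).round(4))
E
python3 m2.py|tail -8
```

```text
green 736 [348.76494565  86.60597826] [ 0.6699 -0.2449  0.099 ]
red 91 [ 5.28571429 41.1978022 ] [0.7121 0.093  0.109 ] [0.714  0.1072 0.088 ]
red 24 [ 7.20833333 81.16666667] [0.6753 0.0995 0.109 ] [0.675 0.114 0.088]
red 345 [200.29565217 104.75072464] [ 0.6524 -0.0923  0.109 ] [ 0.6508 -0.0889  0.088 ]
red 10 [320.  188.8] [ 0.5623 -0.2196  0.109 ] [ 0.5555 -0.2236  0.088 ]
green 176 [284.78409091  70.82954545] [ 0.6852 -0.1785  0.099 ]
green 736 [348.76494565  86.60597826] [ 0.6699 -0.2449  0.099 ]
green 29 [265.5862069  166.27586207] [ 0.5852 -0.1597  0.099 ]
```

View pics/w1dial.png

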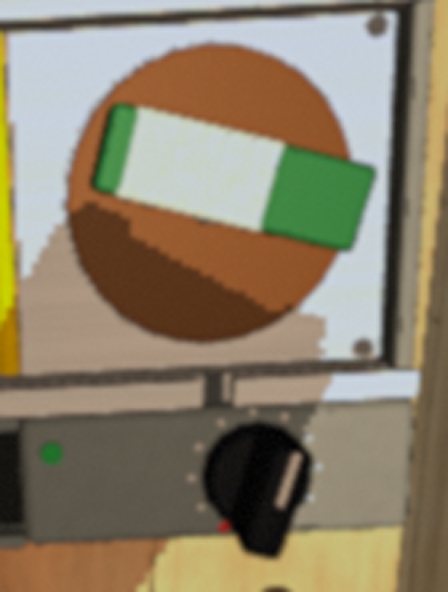

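The crop shows the dial's white pointer facing away and slightly right, with the red dot at front left, so the dial reads about 2.9 rad. The bar lies askew, with its top corners at (113,103), (375,170), (350,250) and (92,190). I'll compute these and turn the dial.

Run:
```python
from h import *
import pickle
C=pickle.load(open("pics/w1.pkl","rb"))
q=lambda u,v,z: onz(C,250+u/3.2,25+v/3.2,z)
b=[q(*c,.099)[:2] for c in((113,103),(375,170),(350,250),(92,190))]
print("bar",np.mean(b,0).round(4),np.linalg.norm(b[0]-b[1]),np.linalg.norm(b[0]-b[3]))
d=b[0]-b[1]+b[3]-b[2]; print("ang",np.degrees(np.arctan2(d[1],d[0])))
w0,w1=q(297,455,.129),q(282,507,.129); print("ptr",w0,w1,np.degrees(np.arctan2(*(w0-w1)[[1,0]])))
print("bartop end",q(268,555,.129),"skirt",q(258,473,.092),"red",q(225,527,.088))
```

```text
bar [ 0.6754 -0.2179] 0.08672790197531179 0.026857952823966517
ang 77.08951430014582
ptr [ 0.59189276 -0.23771554  0.129     ] [ 0.57455969 -0.23420353  0.129     ] -11.454148867315727
bartop end [ 0.55807998 -0.23081392  0.129     ] skirt [ 0.57584686 -0.23380191  0.092     ] red [ 0.55437014 -0.22400274  0.088     ]
```

Run:
```python
from h import *
ob=robot.observe
def st(s): o=ob(); print(s,round(o["time"],1),o["tool_pos"].round(4),o["tcp_rot"].round(1),"F",o["ft_force"].round(1),"T",o["torque"].round(2),"w",round(o["gripper_width"],4))
robot.set_gripper(.05)
robot.move_pose([.575,-.2343,.23],[180,0,-11.5]); 
print(robot.line_to([.575,-.2343,.178],vel=.08,guard=8)); st("down")
robot.set_gripper(0); st("grip")
q=ob()["q"].copy(); print(q.round(1))
for k in range(20):
    q[5]-=9; robot.goto_joints(q); o=ob()
    T=o["torque"][2]
    if k>14: st(k)
    if abs(T)>.6: st("stop?"); break
robot.pause(.3); st("end")
```

```text
False
down 13.7 [ 0.5752 -0.2344  0.1784] [180.   -0.  -11.5] F [-0.6 -0.5  0.4] T [ 0.02  0.04 -0.01] w 0.0497
grip 14.1 [ 0.5755 -0.2326  0.1789] [-179.8   -0.   -11.4] F [-0.6 10.2  6.3] T [ 2.02 -0.01  0.02] w 0.0127
[-34.1  10.3  -2.7  77.    0.2 157.3]
15 18.5 [ 0.5768 -0.233   0.1791] [1.797e+02 1.000e-01 1.322e+02] F [10.2 -5.2 -7.3] T [-0.94 -2.27  0.04] w 0.0129
16 18.8 [ 0.5768 -0.2329  0.1791] [1.797e+02 1.000e-01 1.412e+02] F [ 9.8 -4.1 -7. ] T [-0.81 -2.31  0.  ] w 0.0129
17 19.1 [ 0.5769 -0.2327  0.179 ] [179.7   0.2 150.2] F [11.2 -3.6 -7. ] T [-0.72 -2.36  0.05] w 0.0127
18 19.3 [ 0.5763 -0.2325  0.1791] [1.797e+02 1.000e-01 1.591e+02] F [ 8.2 -1.3 -4.6] T [-0.16 -1.5  -1.18] w 0.0132
stop? 19.3 [ 0.5763 -0.2325  0.1791] [1.797e+02 1.000e-01 1.591e+02] F [ 8.2 -1.3 -4.6] T [-0.16 -1.5  -1.18] w 0.0132
end 19.6 [ 0.5763 -0.2325  0.1791] [1.797e+02 1.000e-01 1.591e+02] F [ 8.3 -1.4 -4.2] T [-0.16 -1.47 -1.15] w 0.0124
```

The torque rose at yaw 150–159°, which is where the off stop should be. I'll release the dial and re-measure the bar from close above.

```bash
cat >> h.py <<'E'
ob=robot.observe
def st(s): o=ob(); print(s,round(o["time"],1),o["tool_pos"].round(4),o["tcp_rot"].round(1),"F",o["ft_force"].round(1),"T",o["torque"].round(2),"w",round(o["gripper_width"],4))
def snap(name,n="wrist"):
    robot.pause(.25); C=cal(n); im=robot.grab_frame(n); cv2.imwrite(f"pics/{name}.png",im); return C,im
def findbar(C,im,z):
    H,S,V=[x.astype(int) for x in cv2.split(cv2.cvtColor(im,cv2.COLOR_BGR2HSV))]
    g=((H>45)&(H<75)&(S>120)&(V>60)).astype(np.uint8); n,l,s,c=cv2.connectedComponentsWithStats(g)
    ok=[i for i in range(1,n) if s[i,4]>90]
    print("green blobs",[(s[i,4],c[i].round(0)) for i in ok])
    pts=np.argwhere(np.isin(l,ok))[:,::-1].astype(np.float32)
    w=np.array([onz(C,*p,z)[:2] for p in pts],np.float32)
    r=cv2.minAreaRect(w*1000); (a,b),(W,Hh),an=r
    if W<Hh: an+=90
    an=(an)%180
    print("bar centre",a/1000,b/1000,"size",W,Hh,"axis",an); return a/1000,b/1000,an
E
python3 - <<'E'
from h import *
robot.set_gripper(.05); p=ob()["tool_pos"]; robot.line_to([p[0],p[1],.25])
robot.move_pose([.62,-.20,.32],[180,0,0])
C,im=snap("w3"); findbar(C,im,.099); st("")
cv2.imwrite("pics/w3b.png",cv2.resize(im,(800,600),interpolation=cv2.INTER_CUBIC))
E
```

```text
green blobs [(np.int32(235), array([231.,  95.])), (np.int32(1157), array([311., 114.]))]
bar centre 0.676328857421875 -0.21777566528320313 size 85.52418518066406 26.78822135925293 axis 76.74846649169922
 23.4 [ 0.62 -0.2   0.32] [180.  -0.   0.] F [-0.1  0.3 -0.2] T [0.02 0.04 0.04] w 0.0499
```

View pics/w3b.png

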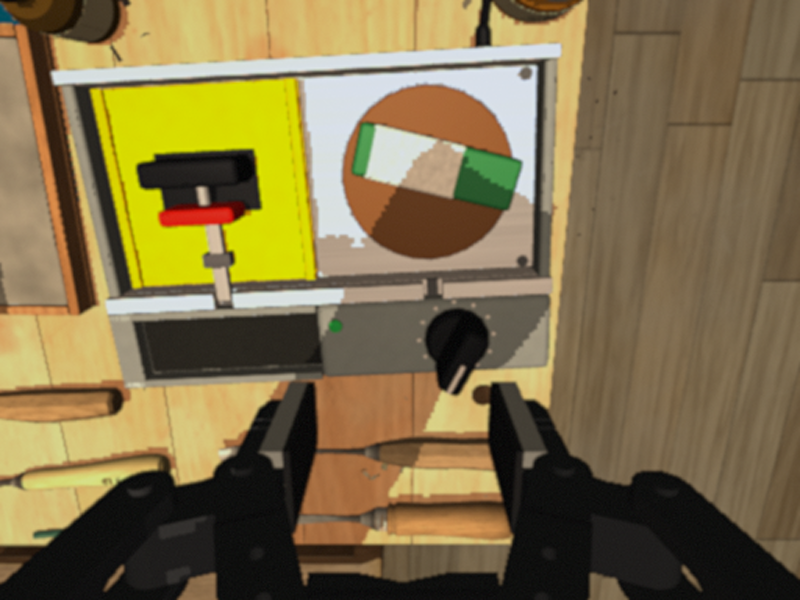

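The picture shows the dial pointer at the front-left red dot and the bar unmoved. Next I move the bar to the trough.

Run:
```python
from h import *
C=cal("wrist"); P=lambda u,v,z: onz(C,u*.64,v*.64,z)
tr=[P(*c,.088)[:2] for c in((140,320),(320,308),(322,370),(152,376))]; print("trough",np.array(tr).round(4).tolist(),np.mean(tr,0))
print("gripbar",P(197,172,.111),"ends",P(138,173,.111),P(257,166,.111),"near edge of tab",P(203,222,.109),"tab ctr",P(203,214,.109),"far edge bar",P(197,158,.111),"disc",P(429,171,.071))
robot.move_pose([.6763,-.2178,.22],[180,0,76.8]); 
print(robot.line_to([.6763,-.2178,.160],vel=.06,guard=8)); robot.set_gripper(0); st("grip")
robot.line_to([.6763,-.2178,.25]); robot.pause(.2); st("lift")
```

```text
trough [[0.5855, -0.0431], [0.5933, -0.1513], [0.5526, -0.1507], [0.5484, -0.0449]] [ 0.56996356 -0.09749295]
gripbar [ 0.6744003  -0.09601319  0.111     ] ends [ 0.67387928 -0.06598712  0.111     ] [ 0.67739332 -0.12671841  0.111     ] near edge of tab [ 0.64849806 -0.09539261  0.109     ] tab ctr [ 0.65271443 -0.0958753   0.109     ] far edge bar [ 0.68129537 -0.09682648  0.111     ] disc [ 0.67149644 -0.21572511  0.071     ]
False
grip 26.1 [ 0.6766 -0.218   0.1608] [179.9   0.   76.8] F [-0.5  0.   4.3] T [ 0.01  0.02 -0.  ] w 0.0263
lift 27.1 [ 0.6759 -0.2175  0.2485] [-179.9   -0.    76.8] F [-1.  -0.9 -0.4] T [-0.01 -0.02 -0.01] w 0.0262
```

Run:
```python
from h import *
robot.move_pose([.570,-.0955,.25],[180,0,92.8]); st("above")
if ob()["gripper_width"]>.02:
    print(robot.line_to([.570,-.0955,.185],vel=.1)); print(robot.line_to([.570,-.0955,.1655],vel=.03,guard=6)); st("down")
    robot.set_gripper(.04); robot.line_to([.570,-.0955,.25])
    robot.move_pose([.55,-.12,.32],[180,0,0])
    C,im=snap("w4"); findbar(C,im,.104)
    cv2.imwrite("pics/w4b.png",cv2.resize(im[:260],(800,406),interpolation=cv2.INTER_CUBIC))
```

```text
above 27.8 [ 0.5701 -0.0955  0.2502] [180.    0.   92.8] F [ 0.5 -1.3 -0.3] T [ 0.01 -0.07 -0.05] w 0.0261
False
True
down 29.2 [ 0.5697 -0.0953  0.1657] [-180.    -0.    92.8] F [-1.1  0.1  5.1] T [0.   0.09 0.01] w 0.0265
green blobs [(np.int32(1063), array([261., 151.])), (np.int32(254), array([180., 154.]))]
bar centre 0.568626708984375 -0.09481002807617188 size 26.88348388671875 86.87899780273438 axis 92.63330364227295
```

View pics/w4b.png

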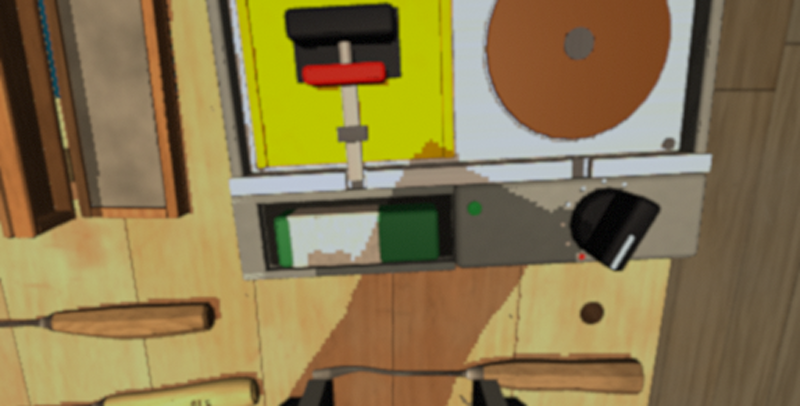

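The bar lies in the trough at (.5686,-.0948), axis 92.6°. Now the cover.

Run:
```python
from h import *
C=cal("wrist"); P=lambda u,v,z: onz(C,u*.64,v*.64,z).round(4)
print("tab near",P(345,82,.109),"tab far",P(345,63,.109),"ends",P(303,73,.109),P(385,72,.109),"bar ends",P(287,20,.111),P(397,18,.111),"far",P(341,5,.111),"near",P(341,38,.111))
near=P(345,82,.109)[0]; far=P(341,5,.111)[0]; print("est",near+.022,far-.012)
robot.set_gripper(.054)
x,y=.671,-.0935
robot.move_pose([x,y,.23],[180,0,92.8]); print(robot.line_to([x,y,.160],vel=.06,guard=6)); st("down")
```

```text
tab near [ 0.6471 -0.0922  0.109 ] tab far [ 0.6556 -0.0925  0.109 ] ends [ 0.6511 -0.072   0.109 ] [ 0.6516 -0.1117  0.109 ] bar ends [ 0.6738 -0.0662  0.111 ] [ 0.6747 -0.1176  0.111 ] far [ 0.6801 -0.0916  0.111 ] near [ 0.6662 -0.0911  0.111 ]
est 0.6691 0.6681
False
down 34.8 [ 0.6713 -0.0936  0.1606] [180.    0.   92.8] F [-0.6  0.3 -0.3] T [-0.01 -0.04 -0.02] w 0.054
```

Run:
```python
from h import *
x,y=.6695,-.0925
robot.line_to([x,y,.160],vel=.03); robot.set_gripper(0); st("grip")
if ob()["gripper_width"]<.028:
    d=np.array([.0488,-.9988,0])
    p0=ob()["tool_pos"].copy(); p0[2]=.160; p0[0]=x
    for s in(.03,.06,.09,.115,.1265):
        r=robot.line_to(p0+d*s,vel=.06,guard=20 if s>.03 else 25); st(s); print(r)
        if r or ob()["gripper_width"]>.028: break
```

```text
grip 35.5 [ 0.6699 -0.0926  0.1605] [179.9   0.   92.8] F [1.6 0.4 3.9] T [0.06 0.47 0.16] w 0.0217
0.03 36.1 [ 0.6714 -0.1232  0.1605] [1.799e+02 1.000e-01 9.280e+01] F [ 3.9 -1.9  5.5] T [-0.29  0.27  0.12] w 0.022
False
0.06 36.8 [ 0.6729 -0.1529  0.1605] [1.799e+02 1.000e-01 9.280e+01] F [ 4.1 -1.3  4.9] T [-0.23  0.16  0.08] w 0.0219
False
0.09 37.4 [ 0.6744 -0.1829  0.1606] [1.799e+02 1.000e-01 9.280e+01] F [ 4.4 -1.   6.2] T [-0.21  0.02  0.1 ] w 0.0221
False
0.115 38.0 [ 0.6757 -0.2078  0.1605] [1.799e+02 1.000e-01 9.280e+01] F [ 5.6 -1.   5.3] T [-0.28 -0.03  0.05] w 0.0221
False
0.1265 38.2 [ 0.6761 -0.2167  0.1605] [179.9  -0.3  92.9] F [1.7 3.6 5.7] T [0.37 0.67 0.06] w 0.0218
True
```

Run:
```python
from h import *
robot.set_gripper(.054); p=ob()["tool_pos"]; robot.line_to([p[0],p[1],.25])
robot.move_pose([.56,-.17,.34],[180,0,0])
C,im=snap("w5"); findbar(C,im,.104)
H,S,V=[x.astype(int) for x in cv2.split(cv2.cvtColor(im,cv2.COLOR_BGR2HSV))]
def comps(m,z,amin=100):
    n,l,s,c=cv2.connectedComponentsWithStats(m.astype(np.uint8))
    for i in range(1,n):
        if s[i,4]>amin and c[i][1]<230: print(s[i,4],c[i].round(1),onz(C,*c[i],z).round(4))
comps(((H<8)|(H>172))&(S>150)&(V>60),.109); 
cv2.imwrite("pics/w5b.png",cv2.resize(im[:260],(800,406),interpolation=cv2.INTER_CUBIC))
```

```text
green blobs [(np.int32(991), array([206., 157.])), (np.int32(202), array([131., 160.]))]
bar centre 0.5689117431640625 -0.09549238586425782 size 27.367076873779297 87.53820037841797 axis 92.97282648086548
597 [312.   53.4] [ 0.6577 -0.2145  0.109 ]
```

View pics/w5b.png

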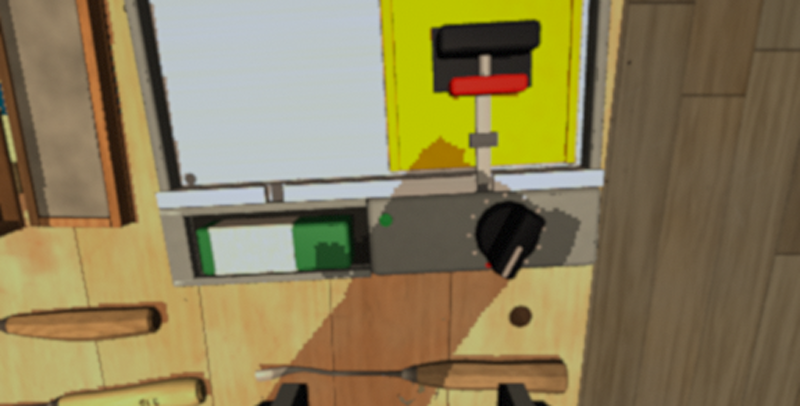

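The cover is across with the tab back in its sprung-out position (x shift 0 from parked), the bar is in the trough, and the pointer is at the red dot. Next, the lid.

Run:
```python
from h import *
robot.set_gripper(0)
robot.move_pose([.63,.0,.30],[180,0,0])
robot.move_pose([.655,.175,.25],[180,0,0]); robot.line_to([.655,.175,.150])
print(robot.line_to([.655,.14,.150],vel=.08,guard=15)); st("a")
print(robot.line_to([.655,.05,.150],vel=.08,guard=25)); st("b")
robot.line_to([.655,.05,.20]); 
robot.line_to([.655,.062,.20])
print(robot.line_to([.655,.062,.112],vel=.06,guard=10)); st("press")
robot.line_to([.655,.062,.25])
robot.move_pose([.55,.13,.36],[180,0,0])
C,im=snap("w6"); import pickle; pickle.dump(C,open("pics/w6.pkl","wb"))
cv2.imwrite("pics/w6b.png",cv2.resize(im,(800,600),interpolation=cv2.INTER_CUBIC)); st("")
```

```text
False
a 48.8 [0.655  0.1395 0.1501] [-180.   -0.   -0.] F [ 0.3  0.9 -0. ] T [0.01 0.03 0.  ] w -0.0002Traceback (most recent call last):
  File "<stdin>", line 6, in <module>
plant.IKError: the arm cannot follow that straight line within its joint ranges
```

Run:
```python
from h import *
robot.line_to([.655,.175,.20]); robot.move_pose([.655,.175,.20],[180,0,90]); robot.line_to([.655,.175,.150])
print(robot.line_to([.655,.05,.150],vel=.08,guard=25)); st("b")
robot.line_to([.655,.05,.20]); 
robot.line_to([.655,.062,.20])
print(robot.line_to([.655,.062,.112],vel=.06,guard=10)); st("press")
robot.line_to([.655,.062,.25])
robot.move_pose([.55,.13,.36],[180,0,0])
C,im=snap("w6"); import pickle; pickle.dump(C,open("pics/w6.pkl","wb"))
cv2.imwrite("pics/w6b.png",cv2.resize(im,(800,600),interpolation=cv2.INTER_CUBIC)); st("")
```

```text
False
b 55.4 [0.655  0.0504 0.15  ] [-180.   -0.   90.] F [-0.1 -0.5  0.1] T [-0.01  0.02 -0.01] w 0.0004
True
press 57.5 [0.6549 0.062  0.1142] [-180.    0.   90.] F [-1.8 -0.2  6.6] T [ 0.03  0.43 -0.01] w 0.0001
 62.7 [0.55 0.13 0.36] [-180.    0.   -0.] F [-0.1  0.4  0.2] T [ 0.02 -0.01  0.04] w 0.0001
```

View pics/w6b.png

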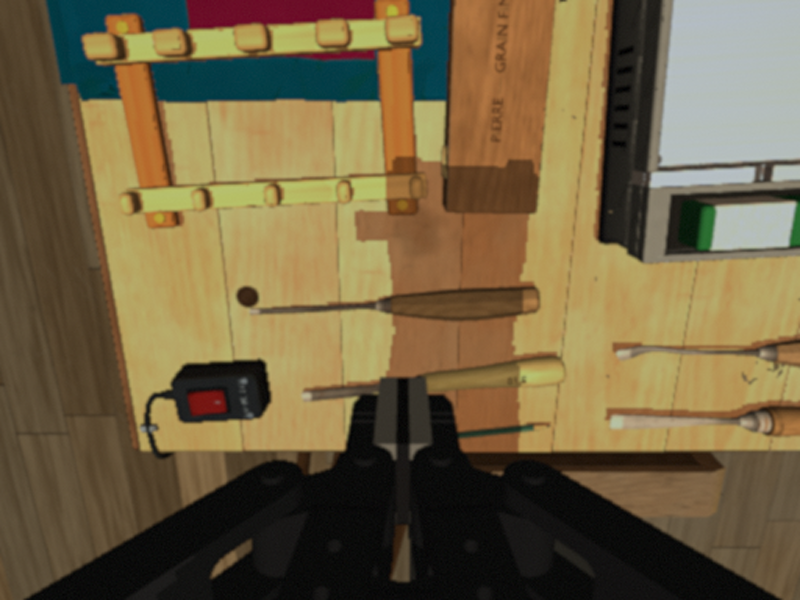

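The lid is shut (fingertip contact at 41 mm). w6 gives the rack divider tops, in 800-wide pixels: near (130,201)…(418,185), far (103,45)…(403,30). It also shows the two left gouges.

```bash
cat > m3.py <<'E'
from h import *
import pickle
C6=pickle.load(open("pics/w6.pkl","rb")); C1=pickle.load(open("pics/w1.pkl","rb")); C2=pickle.load(open("pics/w2.pkl","rb"))
P=lambda C,u,v,z: onz(C,u*.64,v*.64,z)[:2]
for C,near,far in((C6,[(130,201),(200,197),(272,193),(345,189),(418,185)],[(103,45),(171,41),(252,37),(333,32),(403,30)]),
                (C2,[(195,231),(259,228),(322,225),(388,221),(452,218)],[(177,97),(239,94),(310,90),(381,86),(447,83)])):
    n=np.array([P(C,*q,.041) for q in near]); f=np.array([P(C,*q,.041) for q in far]); print(n.round(4).tolist(),f.round(4).tolist())
    c=(n.mean(0)+f.mean(0))/2; d=n[0]-n[-1]+f[0]-f[-1]; print("rack",c.round(4),"yaw",np.degrees(np.arctan2(-d[0],d[1])),"depth",np.linalg.norm(n.mean(0)-f.mean(0)))
print("box left edge",P(C6,447,211,.042),P(C6,452,20,.042),"right",P(C6,536,212,.042))
for nm,C,b,fe,t,L in(("LT",C6,(540,300),(382,304),(250,311),240),("g14",C6,(565,370),(425,385),(303,396),228),("LT2",C2,(560,317),(415,321),(297,326),240),("g14b",C2,(581,380),(445,393),(343,403),228),("RT",C1,(566,386),(432,384),(298,383),251),("g20",C1,(550,446),(418,446),(304,446),240)):
    B,F,T=P(C,*b,.011),P(C,*fe,.011),P(C,*t,.004)
    u=(F-B)/np.linalg.norm(F-B); g=B+u*(L/2-28)/1000
    print(nm,"len",np.linalg.norm(T-B).round(4),"handle",np.linalg.norm(F-B).round(4),"yaw",np.degrees(np.arctan2(u[1],u[0])).round(1),np.degrees(np.arctan2(*(T-B)[::-1])).round(1),"grip",g.round(4))
E
python3 m3.py
```

```text
[[0.5742, 0.3254], [0.5771, 0.2748], [0.5799, 0.2229], [0.5828, 0.1706], [0.5856, 0.1185]] [[0.6764, 0.3272], [0.6789, 0.282], [0.6813, 0.2285], [0.6843, 0.1752], [0.6855, 0.1293]]
rack [0.6306 0.2254] yaw 2.9048642200871715 depth 0.1015449732697668
[[0.5745, 0.3268], [0.577, 0.275], [0.5794, 0.2242], [0.5827, 0.1711], [0.5852, 0.1199]] [[0.6758, 0.3282], [0.678, 0.2816], [0.6808, 0.2285], [0.6836, 0.1756], [0.6857, 0.1266]]
rack [0.6303 0.2258] yaw 2.8775719977005396 depth 0.10113581780438216
box left edge [0.56730127 0.09747998] [0.69127726 0.09753291] right [0.56662058 0.03325766]
LT len 0.2412 handle 0.1298 yaw 91.6 92.9 grip [0.4868 0.1086]
g14 len 0.2293 handle 0.1207 yaw 96.8 97.2 grip [0.4159 0.0755]
LT2 len 0.2411 handle 0.1317 yaw 91.7 92.8 grip [0.487  0.1083]
g14b len 0.2284 handle 0.1289 yaw 96.2 97.2 grip [0.4172 0.0762]
RT len 0.2555 handle 0.1272 yaw 89.1 90.1 grip [ 0.4414 -0.2085]
g20 len 0.2442 handle 0.1302 yaw 90.0 91.1 grip [ 0.374  -0.2045]
```

```bash
cat >> h.py <<'E'
RC=np.array([.6304,.2256]); RY=2.9
def pick(g,yaw):
    robot.set_gripper(.046); robot.move_pose([*g,.16],[180,0,yaw-180]); r=robot.line_to([*g,.0775],vel=.08,guard=8); st(f"at gouge {r}")
    robot.set_gripper(0); st("grip"); robot.line_to([*g,.25],vel=.15); st("lifted"); return ob()["gripper_width"]>.012
def place(ly,dx=0.):
    a=np.radians(RY); t=RC+np.array([dx*np.cos(a)-ly*np.sin(a),ly*np.cos(a)+dx*np.sin(a)])
    robot.move_pose([*t,.25],[180,0,RY+180]); st("above")
    if ob()["gripper_width"]<.012: print("LOST"); return
    robot.line_to([*t,.125],vel=.15); r=robot.line_to([*t,.101],vel=.03,guard=5); st(f"placed {r}")
    robot.set_gripper(.036); robot.line_to([*t,.20],vel=.12)
E
python3 - <<'E'
from h import *
if pick([.487,.1085],92.): place(.081)
robot.line_to([.60,.20,.34]);
E
```

```text
at gouge False 65.7 [0.4875 0.1085 0.0781] [-179.9   -0.   -88. ] F [-0.6 -0.6 -0.4] T [-0.02 -0.08  0.01] w 0.046
grip 66.1 [0.4876 0.1085 0.0783] [-179.9   -0.   -88. ] F [-0.6 -0.2  5.2] T [-0.01  0.1   0.01] w 0.0195
lifted 67.4 [0.4866 0.1085 0.2489] [179.9   0.  -88. ] F [ 0.1  1.4 -0.8] T [-0.01 -0.05  0.03] w 0.0196
above 69.0 [0.6262 0.3061 0.2499] [-180.    -0.  -177.1] F [-0.2  0.  -0.3] T [-0.01  0.04 -0.04] w 0.0196
placed True 70.7 [0.626  0.3064 0.1019] [-180.    -0.  -177.1] F [-0.   0.6  3.4] T [-0.05  0.15  0.02] w 0.0198
```

Run:
```python
from h import *
if pick([.4165,.0758],97.): place(.027)
robot.move_pose([.56,.12,.36],[180,0,180-90])
robot.move_pose([.55,.16,.36],[180,0,0])
C,im=snap("w7"); cv2.imwrite("pics/w7b.png",cv2.resize(im[:300],(800,469),interpolation=cv2.INTER_CUBIC)); st("")
```

```text
at gouge False 76.4 [0.4169 0.0757 0.0781] [-179.9   -0.   -83. ] F [-0.3  0.1  0.3] T [-0.03 -0.01  0.04] w 0.0461
grip 76.8 [0.417  0.0757 0.0782] [-179.9   -0.   -83. ] F [-1.  -0.1  6.6] T [ 0.03  0.12 -0.  ] w 0.0196
lifted 78.0 [0.4161 0.0759 0.249 ] [179.9   0.  -83. ] F [-0.8 -0.1 -0.9] T [-0.05  0.   -0.06] w 0.0195
above 79.8 [0.6289 0.2523 0.25  ] [-180.    -0.  -177.1] F [ 0.5  0.3 -0.2] T [-0.03  0.02  0.05] w 0.0193
placed True 81.5 [0.6287 0.2525 0.1019] [-1.800e+02 -1.000e-01 -1.771e+02] F [ 0.4 -0.5  4.4] T [-0.02  0.21 -0.04] w 0.0194
 88.2 [0.55 0.16 0.36] [180.   0.  -0.] F [ 0.2  0.2 -0.3] T [-0.05 -0.02 -0.03] w 0.0363
```

View pics/w7b.png

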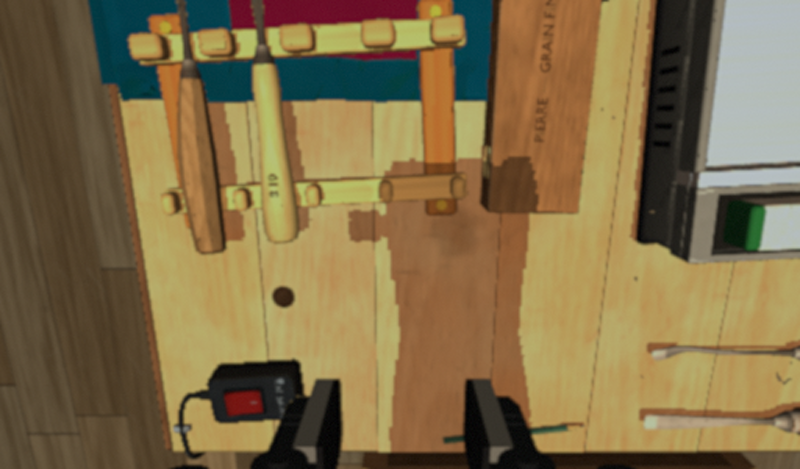

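Both gouges lie centred in the two left places, edges away. Now the right pair. I'll check the bar with the top camera as I go.

Run:
```python
from h import *
if pick([.4414,-.2085],89.6): place(-.027)
if pick([.3745,-.2045],90.5): place(-.079)
robot.line_to([.60,.12,.30]); robot.move_pose([.52,.03,.36],[180,0,180-90])
robot.move_pose([.56,.06,.40],[180,0,0])
C,im=snap("w8"); cv2.imwrite("pics/w8b.png",cv2.resize(im,(800,600),interpolation=cv2.INTER_CUBIC)); st(""); findbar(C,im,.104)
```

```text
at gouge False 91.2 [ 0.4417 -0.2088  0.0781] [-180.    -0.   -90.4] F [-0.1  0.5  0.8] T [-0.05 -0.06  0.02] w 0.0459
grip 91.5 [ 0.4418 -0.2088  0.0782] [-179.9   -0.   -90.4] F [-0.9 -0.   5.2] T [0.07 0.04 0.01] w 0.0195
lifted 92.8 [ 0.4411 -0.2082  0.2489] [ 1.799e+02  1.000e-01 -9.040e+01] F [ 0.   0.1 -0.1] T [-0.01 -0.03 -0.03] w 0.0196
above 94.8 [0.6318 0.1981 0.25  ] [-180.    -0.  -177.1] F [-1.3 -0.3 -0.2] T [-0.06  0.02 -0.01] w 0.0195
placed True 96.6 [0.6315 0.1986 0.1019] [-1.800e+02 -1.000e-01 -1.771e+02] F [0.  0.2 4.9] T [-0.02  0.26  0.02] w 0.0198
at gouge False 101.4 [ 0.3748 -0.2048  0.0781] [-180.    -0.   -89.5] F [ 0.1  0.2 -0.3] T [-0.01  0.01  0.02] w 0.0459
grip 101.7 [ 0.3749 -0.2049  0.0782] [-1.799e+02 -1.000e-01 -8.950e+01] F [-0.5  0.3  5.2] T [ 0.11  0.07 -0.03] w 0.0198
lifted 103.0 [ 0.3742 -0.2042  0.249 ] [ 1.799e+02  1.000e-01 -8.950e+01] F [-0.2 -0.6 -0.4] T [-0.02  0.01 -0.03] w 0.0194
above 105.0 [0.6344 0.1462 0.25  ] [-180.    -0.  -177.1] F [-0.5  0.  -0.6] T [-0.06 -0.06  0.02] w 0.0197
placed True 106.8 [0.6341 0.1467 0.1019] [-180.    -0.  -177.1] F [-0.5  0.9  5.3] T [-0.02  0.28 -0.02] w 0.0196
 112.0 [0.56 0.06 0.4 ] [180.  -0.   0.] F [0.5 0.3 0.5] T [ 0.05 -0.06 -0.03] w 0.0362
green blobs [(np.int32(711), array([429., 145.])), (np.int32(165), array([364., 148.]))]
bar centre 0.5691136474609375 -0.0952675552368164 size 27.513269424438477 87.54032897949219 axis 92.5093092918396
```

View pics/w8b.png

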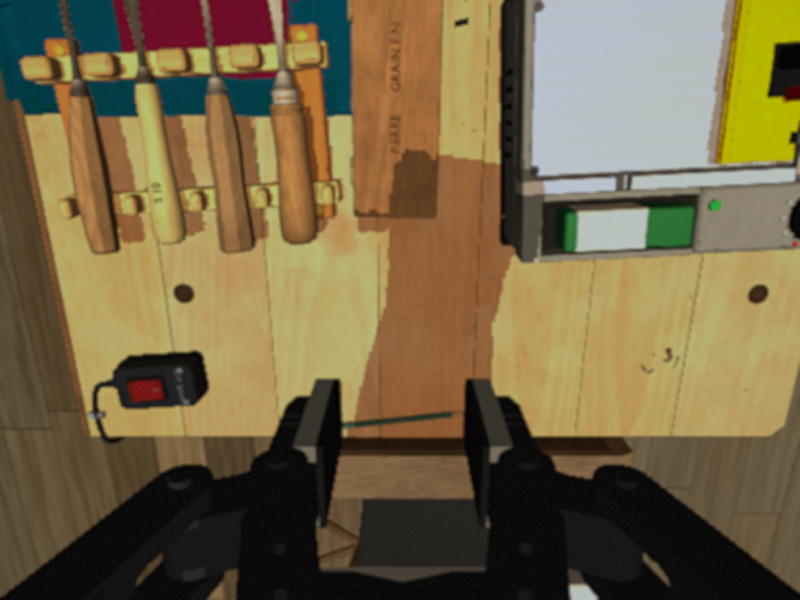

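```bash
python3 -c "
from h import *
print(robot.job_done()); st('')"
```

```text
the job is handed in; nothing more can be done
None
the job is handed in; nothing more can be done
```

I finished the honing corner and handed the job in after about 112 s of robot time. No check failed or disagreed; the hand-in itself gives no verdict.

- **Dial:** I turned it anticlockwise until it hit the stop. A later picture shows the pointer at the red dot.
- **Compound bar:** It lies in the trough. The final picture puts it at (0.569, -0.095), within about 2 mm of my measured trough centre, lying along it to within about 0.5°.
- **Cover:** It moved 124 mm to its stop. In the picture taken right after release, the red tab was back in its sprung-out position. I did not photograph the whole cover again after that, and nothing touched it.
- **Stone box lid:** It is shut. Pressing down met it at 41 mm, against 42 mm when shut.
- **Gouges:** All four were present. The final picture shows each in its own place with the edge pointing away. Each touched down with its underside about 24 mm up, which is rail height. The cutting edges themselves lie beyond the top of that picture.
- **Oil bottle:** I kept clear of it and saw no contact, but did not re-measure its position at the end.

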